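# Push a row of vial racks home in the loading tray and close its retaining bar

## Task

Four vial racks stand in a row in the loading tray. With the fingertips, gently push the row along the tray from behind as one train, keeping it together, until the leading rack rests against the end stop; then swing the orange retaining bar fully closed across the tray behind the last rack. Only push: lift, tip or carry no rack, and leave the other things on the bench where they are.

Things in the scene. Friction and masses are not known exactly. Their poses are not given: they have to be found in the camera images.
- tray: White loading tray with aluminium rails, fixed, 280 x 105 mm. Origin: centre of its underside; x points along it to the grey end stop (face at x = 120 mm, 48 mm high; handle behind it), the -x end is open. Lane floor 8 mm above the origin, 90 mm wide; side rails up to 22 mm. y crosses the tray, z is up. The bar pivots on the -y rail; its grey keeper (36 mm high) is on the +y rail.
- rack_a: Blue block rack, yellow tag on top: 30 mm along the tray, 86 across, 34 high, about 125 g, with three red-capped vials fixed in it (tops 58 mm above its underside). Origin: centre of its underside, axes as the tray's. The four stand touching (gaps under 0.5 mm), in any order, the row 50 to 105 mm short of the stop. All home, their centres are at tray x = 105, 75, 45, 15 mm.
- rack_b: Blue block rack, green tag on top: 30 mm along the tray, 86 across, 34 high, about 125 g, with three red-capped vials fixed in it (tops 58 mm above its underside). Origin: centre of its underside, axes as the tray's. The four stand touching (gaps under 0.5 mm), in any order, the row 50 to 105 mm short of the stop. All home, their centres are at tray x = 105, 75, 45, 15 mm.
- rack_c: Blue block rack, white tag on top: 30 mm along the tray, 86 across, 34 high, about 125 g, with three red-capped vials fixed in it (tops 58 mm above its underside). Origin: centre of its underside, axes as the tray's. The four stand touching (gaps under 0.5 mm), in any order, the row 50 to 105 mm short of the stop. All home, their centres are at tray x = 105, 75, 45, 15 mm.
- rack_d: Blue block rack, red tag on top: 30 mm along the tray, 86 across, 34 high, about 125 g, with three red-capped vials fixed in it (tops 58 mm above its underside). Origin: centre of its underside, axes as the tray's. The four stand touching (gaps under 0.5 mm), in any order, the row 50 to 105 mm short of the stop. All home, their centres are at tray x = 105, 75, 45, 15 mm.
- bar (a joint): Angle of the orange retaining bar (rad): 0 = fully closed, across the tray, end at the keeper; pi/2 = open along the -y rail towards the tray's open end; more = outward, at most 2.2. Closing turns it clockwise seen from above. Light friction (0.5 N at the post); it stays where left. Closed, its face is 3 mm behind the last rack, so it closes only when the row is home.
- bar_pivot (a point): Point on the bar's pivot axis at half the bar's height, 32 mm above the tray's origin. The bar is 8 mm thick, 14 mm high (25 to 39 mm above the tray's origin) and runs 112 mm out from the axis.
- bar_post (a point): Point of the bar's centre line 100 mm from the pivot, at half the bar's height; an upright finger post, 12 mm thick, stands here and reaches 58 mm above the tray's origin. Push the bar or the post here, from its outer side.
- timer: Bystander: white bench timer, loose. Origin: centre of its underside. Not to be moved.
- label_tape: Bystander: roll of beige tape, loose. Origin: centre of its underside. Not to be moved.
- immersion_oil: Bystander: small amber bottle with a black cap, loose. Origin: centre of its underside. Not to be moved.
- petri_dish: Bystander: small round dish, loose. Origin: centre of its underside. Not to be moved.
- marker_black: Bystander: black marker lying down, loose. Origin: centre of its underside. Not to be moved.
- sample_cup_1: Bystander: white cup with a red lid, loose. Origin: centre of its underside. Not to be moved.
- sample_cup_2: Bystander: white cup with a yellow lid, loose. Origin: centre of its underside. Not to be moved.
- coverslip_box: Bystander: small white box, loose. Origin: centre of its underside. Not to be moved.

How it is judged:
On the way, in this order (a step that is already met when the one before it is completed fails the run):
1. the row of racks is home against the end stop (x of each of rack_a, rack_b, rack_c, rack_d in the frame of tray above 0.011 m and value of joint bar above 0.5 rad), for 0.2 s.
2. the retaining bar is closed behind it (value of joint bar below 0.04 rad), for 0.2 s.
At the end, for the whole second after the job is handed in: All four racks at rest and upright on the lane floor, the row within 4 mm of fully home against the end stop, and the retaining bar closed to within 0.04 rad (x of each of rack_a, rack_b, rack_c, rack_d in the frame of tray above 0.011 m and z of each of rack_a, rack_b, rack_c, rack_d in the frame of tray below 0.011 m and angle between each of rack_a, rack_b, rack_c, rack_d's own z axis and vertical below 0.05 rad and linear speed of each of rack_a, rack_b, rack_c, rack_d below 0.01 m/s and value of joint bar below 0.04 rad); the robot touches nothing.
It fails at once if a rack is lifted, carried or tipped (raised over 10 mm or leaning over 0.3 rad) (z of any of rack_a, rack_b, rack_c, rack_d in the frame of tray above 0.018 m or angle between any of rack_a, rack_b, rack_c, rack_d's own z axis and vertical above 0.3 rad).
It fails at once if the row comes apart (gaps of more than about 13 mm in all) (distance between rack_a and rack_b above 0.105 m or distance between any of rack_a, rack_b and rack_c above 0.105 m or distance between any of rack_a, rack_b, rack_c and rack_d above 0.105 m).
It fails at once if a rack is pushed or squeezed with more than 60 N (contact force between the fingers and rack_a above 60 N or contact force between the fingers and rack_b above 60 N or contact force between the fingers and rack_c above 60 N or contact force between the fingers and rack_d above 60 N).
It fails at once if a bystander is moved by more than 20 mm (distance of any of timer, label_tape, immersion_oil, petri_dish, marker_black, sample_cup_1, sample_cup_2, coverslip_box from where it was at the start of the episode above 0.02 m).
It also fails if it takes over 54 s, if anything falls off the work surface, if the arm or the gripper's body presses on something with over 40 N, if the wrist force passes 120 N, or if a joint passes its speed limit or range.

## Robot

A 6-joint arm with a two-finger parallel gripper is mounted at the origin on a cart in front of the work surface, level with it; the furniture and walls round the work are solid. World frame = base frame: x ahead of the robot, y to its left, z up, the work surface at z = 0. Lengths are in m, angles in rad, forces in N, time in s.
With the tool pointing down it reaches from about 0.35 to 0.8 m from the base axis. Payload 7.3 kg.
Tool frame: the origin (TCP) lies midway between the tips of the shut fingers; the grasp point (between the pads) lies hold_point_z behind it (hold_point_z is the distance from the TCP to the grasp point, in m); z points along the fingers, y is the line along which they close (so a half turn about z gives the same grasp; the last joint's range is limited). The gripper opens to 85 mm and grips with 20 to 120 N. Pads are 22 mm wide; open, the fingers measure 114 mm over their backs; the gripper's body (76 mm by 85 mm) begins 54 mm behind the grasp point. The pads swing forward as they close: fully open they stand 13 mm farther back than shut.
Start: joints at [-1.401, 0.342, 1.524, -0, 1.275, -0.146], TCP at [0.163, -0.499, 0.231] pointing down, gripper open.
Joint ranges: [-2.53, 2.53], [-0.77, 2.02], [0.04, 2.7], [-1, 4.14], [0.28, 2.66], [-3.11, 3.11]. Speed limits (rad/s): [2.57, 2.57, 3.14, 3.14, 3.14, 3.14].

## Interface

Orientations are given as a unit quaternion [w, x, y, z].
In Python, from workcell import * gives the robot as it stands.
- The arm moves only by the shell command python3 -m inch 'ROWS' [FORCE]. ROWS is JSON, a list of rows, each an object with "xyz": the shift along the world's x, y, z normalised to -1 to 1, where 1 is 6 cm, a list of three; "rot": the turn, a rotation vector about the world's x, y, z normalised to -1 to 1, where 1 is pi/2 rad, a list of three; "claw": the opening, from 0 (shut) to 1 (fully open). A call has 1 to 12 rows; each row shifts and turns the commanded pose from where the row before left it; what a row does not reach is not made up. A row lasts 1/8 s, in which the tool goes at most 62.5 mm and 10.7 degrees, less where a joint would pass 70% of its speed; a pose out of reach is approached as far as the arm can. A call with a number of a shift or a turn outside -1 to 1 is refused whole. A call with a gripper value outside its range is refused whole. The fingers move at their own pace and stop on an object; FORCE is the grip in N (left out, the last holds). Time passes only in rows, so rows that do not move let the fingers close. It gives the time, the measured TCP pose, the force, the opening and the grip force at its end, in the units of the state.
- read_state(): the state, without advancing time (a new reading comes with each control period).
- snapshot(name): name is "scene" or "top" or "wrist"; returns the picture (384x512x3 uint8, red, green, blue); there is no depth.
- calibration(name): a dict with "vfov" (degrees; the focal length in pixels is half the picture's height over the tangent of half this angle, whatever the lens; pixels are square), "cx", "cy" (the principal point, pixels), "pose" (4x4, takes a point from camera to world coordinates); the wrist camera has in their place "mount" (4x4, takes a point from camera to tool coordinates, whose origin is the TCP and whose axes are the flange's). Camera axes: x right, y down, z forward; pixel columns grow to the right and rows downward; lengths in m; the calibration is good to about 2 mm. A picture is of the moment at which its call begins: read the wrist's pose just before it. calibration takes no time and is no camera call.
- sign_off(): hands the job in; it is judged then, once.
Trained networks look in the newest picture that a camera, given by its name, has taken for a name from the list of things; names that differ only in an ending like _2 or _b are one class to them, and where a whole thing is asked for, a point or a joint stands for the part that bears it (a point fixed in the world has none). Each returns a list of dicts, best first, with "p" (0 to 1); they miss things now and then, are a little off and sometimes report something else, mostly with a low value. They report only what shows in the picture. A call takes as long as a camera call.
- regions_of(target, camera): "mask" (384x512 bool, what is visible of it) and "extent" ([centre column, centre row, width, height] in pixels, round what is visible of it).
The state is a dict: "clock": time; "joints": joint angles; "joint_vel": joint speeds; "joint_torque": joint torques, N m; "ee_pos": TCP position; "tool_rot": TCP orientation; "wrist_force": force on the tool from outside, world axes, zero at the start; "moment": the same for the moment, N m; "width": opening from 0.0 (shut) to 1.0 (fully open); "finger_force": force on a finger pad.
Only numpy, scipy, OpenCV 4.12 (cv2) and the standard library are available. Lean on these libraries where they do the work, as an engineer would, in place of code of your own. Each camera call takes 0.05 s, during which the arm holds its last target. There are 200 camera calls.

## Working session

There is one attempt and no reset: what is moved stays moved. The work goes in short steps, Python scripts to look and compute and a shell command to move; the robot and the scene stay as the last step left them, time stands still between calls to the robot, and variables do not carry over. Pictures are saved under pics/ and viewed, at most 11 in all, crops included, and the job is handed in when it is done.

```bash
mkdir -p pics; ls
python3 - <<'E'
from workcell import *
import cv2,numpy as np
a=snapshot("top");b=snapshot("scene")
cv2.imwrite("pics/top.png",a[:,:,::-1]);cv2.imwrite("pics/scene.png",b[:,:,::-1])
for c in("top","scene"):print(c,calibration(c))
for t in("tray","rack_a","bar","timer","bar_pivot","bar_post"):
    print(t,[(round(r["p"],2),np.round(r["extent"])) for r in regions_of(t,"top")][:5])
print(read_state(),calibration("wrist"))
E
```

```text
pics
top {'vfov': 54.205494526188154, 'cx': 251.22645467389736, 'cy': 189.2152069862451, 'pose': array([[ 0.0303944 , -0.98927238,  0.14288575,  0.32203262],
       [-0.9995106 , -0.02902319,  0.01167143,  0.05149556],
       [-0.00739922, -0.14317057, -0.98967037,  1.11263349],
       [ 0.        ,  0.        ,  0.        ,  1.        ]])}
scene {'vfov': 48.62064617837991, 'cx': 250.52335345036977, 'cy': 189.84519567317295, 'pose': array([[ 0.86761889, -0.29601439,  0.39951589, -0.11555309],
       [-0.49722148, -0.52115403,  0.69366366, -1.01554959],
       [ 0.0028749 , -0.80048357, -0.5993478 ,  0.95917338],
       [ 0.        ,  0.        ,  0.        ,  1.        ]])}
tray [(0.68, array([272., 198., 109.,  51.])), (0.34, array([119., 150.,  27.,  23.]))]
rack_a [(0.87, array([259., 196.,  12.,  31.])), (0.83, array([280., 198.,  10.,  34.])), (0.59, array([268., 198.,  16.,  28.]))]
bar [(0.72, array([296., 175.,  38.,  12.]))]
timer [(0.75, array([360., 194.,  24.,  25.]))]
bar_pivot [(0.45, array([297., 175.,  39.,   5.]))]
bar_post [(0.72, array([394., 217.,  25.,  26.])), (
[... 471 characters left out ...]
311973 ]), 'tool_rot': array([-1.03668206e-04,  9.87559692e-01,  1.57244533e-01,  6.50997448e-06]), 'wrist_force': array([ 0.87107915, -0.2833104 ,  1.01764487]), 'moment': array([-0.00828562,  0.04446003,  0.03655999]), 'finger_force': 0.0, 'width': 0.9983466568777871} {'vfov': 60.41958080801241, 'cx': 251.5210050121349, 'cy': 193.57733945359766, 'mount': array([[-4.91723904e-05, -9.56372198e-01, -2.92151015e-01,
         7.41966362e-02],
       [ 9.99999999e-01, -4.95183331e-05, -6.21060049e-06,
        -4.34046917e-04],
       [-8.52718564e-06, -2.92151015e-01,  9.56372200e-01,
        -1.43954214e-01],
       [ 0.00000000e+00,  0.00000000e+00,  0.00000000e+00,
         1.00000000e+00]])}
```

Run:
```python
import cv2
a=cv2.imread("pics/top.png")
cv2.imwrite("pics/topc.png",cv2.resize(a[140:265,190:350],None,fx=5,fy=4.8,interpolation=cv2.INTER_CUBIC)[:600,:800])
```

```text
(no output)
```

View pics/top.png

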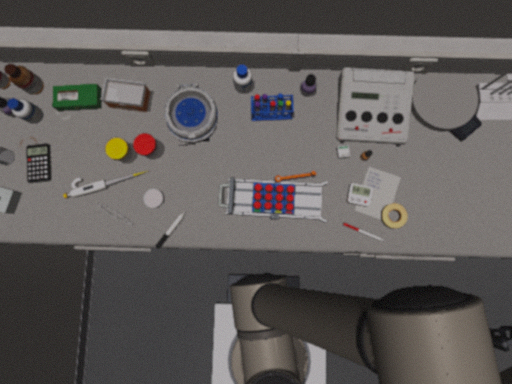

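View pics/scene.png

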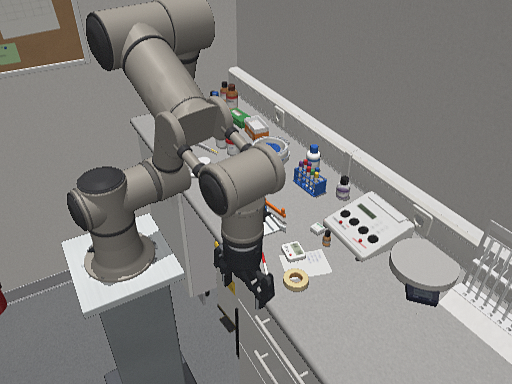

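View pics/topc.png

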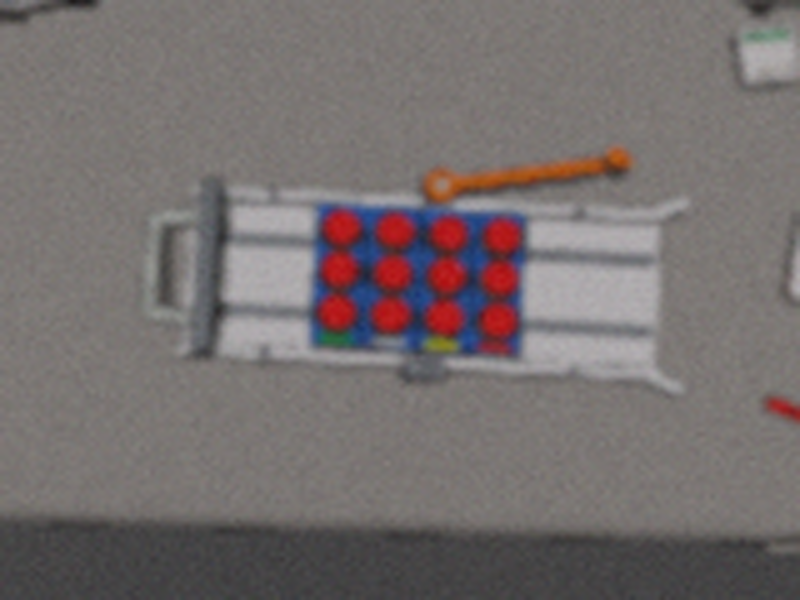

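The tray runs along world +y, with its stop at top-image column ~232. The four racks span columns ~253–294 and rows ~183–213. The bar pivot is at about (278,178) and the post at (314,173), with the bar open slightly outward. The timer sits at (360,194), well behind the row.

```bash
cat > h.py <<'E'
import numpy as np,cv2
from workcell import *
from scipy.spatial.transform import Rotation as R
def cam(c):
    k=calibration(c)
    if c!="wrist": return k,k["pose"]
    s=read_state();q=s["tool_rot"];T=np.eye(4);T[:3,:3]=R.from_quat([q[1],q[2],q[3],q[0]]).as_matrix();T[:3,3]=s["ee_pos"]
    return k,T@k["mount"]
def ray(k,P,uv,z):
    f=192/np.tan(np.radians(k["vfov"]/2))
    d=P[:3,:3]@np.array([(uv[0]-k["cx"])/f,(uv[1]-k["cy"])/f,1])
    return P[:3,3]+d*(z-P[2,3])/d[2]
def proj(k,P,p):
    f=192/np.tan(np.radians(k["vfov"]/2));q=P[:3,:3].T@(np.array(p)-P[:3,3])
    return f*q[0]/q[2]+k["cx"],f*q[1]/q[2]+k["cy"]
E
python3 - <<'E'
from h import *
k,P=cam("top")
C=lambda u,v:(190+u/5,140+v/4.8)
for n,u,v,z in [("capG",340,270,.066),("capR",499,278,.066),("cap R top",503,236,.066),("capR bot",498,321,.066),("pivot",441,184,.042),("post",619,159,.058),("stopface top+x",222,182,.048),("stopface -x",212,350,.048),("rail+x far",660,213,.022),("rail-x far",655,374,.022),("rackrear",522,280,.042),("timer",(350-190)*5,(190-140)*4.8,.02),("keeper",423,368,.036)]:
    print(n,np.round(ray(k,P,C(u,v),z),3))
E
```

```text
capG [0.454 0.044 0.066]
capR [ 0.452 -0.045  0.066]
cap R top [ 0.477 -0.047  0.066]
capR bot [ 0.426 -0.045  0.066]
pivot [ 0.511 -0.013  0.042]
post [ 0.526 -0.113  0.058]
stopface top+x [0.507 0.114 0.048]
stopface -x [0.406 0.115 0.048]
rail+x far [ 0.5   -0.143  0.022]
rail-x far [ 0.401 -0.141  0.022]
rackrear [ 0.454 -0.061  0.042]
timer [ 0.486 -0.226  0.02 ]
keeper [ 0.4   -0.005  0.036]
```

```bash
python3 -m inch '[{"xyz":[0.48,0.65,0],"rot":[0,0,0.08],"claw":0.4},{"xyz":[0.48,0.65,0],"rot":[0,0,0.08],"claw":0.4},{"xyz":[0.48,0.65,0],"rot":[0,0,0.08],"claw":0.4},{"xyz":[0.48,0.65,0],"rot":[0,0,0.08],"claw":0.4},{"xyz":[0.48,0.65,0],"rot":[0,0,0.08],"claw":0.4},{"xyz":[0.48,0.65,0],"rot":[0,0,0.08],"claw":0.4},{"xyz":[0.48,0.65,0],"rot":[0,0,0.08],"claw":0.4},{"xyz":[0.48,0.65,0],"rot":[0,0,0.08],"claw":0.4},{"xyz":[0.48,0.65,0],"rot":[0,0,0.08],"claw":0.4},{"xyz":[0.48,0.65,0],"rot":[0,0,0.08],"claw":0.4},{"xyz":[0,0,0],"rot":[0,0,0],"claw":0.4},{"xyz":[0,0,0],"rot":[0,0,0],"claw":0.4}]'
python3 - <<'E'
from h import *
k,P=cam("wrist");a=snapshot("wrist");cv2.imwrite("pics/w1.png",a[:,:,::-1])
s=read_state();print(s["ee_pos"],s["tool_rot"],s["clock"],s["joints"])
np.savez("w1",P=P)
E
```

```text
clock: 1.9
ee_pos: [0.4508, -0.1092, 0.2312]
tool_rot: [-0.0, 0.707, 0.708, -0.0]
wrist_force: [-0.2, -0.5, 0.1]
width: 0.396
finger_force: 0.0
[ 0.4506224  -0.10960488  0.23127071] [-3.58881512e-05  7.06970961e-01  7.07242547e-01 -1.98772598e-04] 1.95 [-4.03856864e-01  2.30051970e-01  1.68239082e+00 -3.63241333e-04
  1.22936446e+00 -4.04119281e-01]
```

View pics/w1.png

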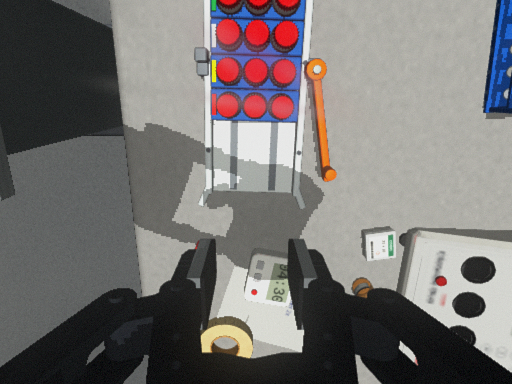

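The wrist view shows the last rack's rear top edge at row ~121 (columns 211–300), the pivot at (316,69) and the post at (329,175). The way between row and timer is clear.

Run:
```python
from h import *
k=calibration("wrist");P=np.load("w1.npz")["P"]
for n,u,v,z in [("rear L",212,121,.042),("rear R",298,122,.042),("rear base L",214,123,.008),("capR1",228,105,.066),("capR3",281,106,.066),("capY1",229,71,.066),("capY3",284,72,.066),("capW1",229,34,.066),("capW3",287,35,.066),("pivot",316,69,.042),("post",329,174,.058),("end L",209,190,.008),("end R",297,192,.008),("keeper",201,61,.036),("railL",206,185,.022),("railLtop",210,5,.022),("railR",299,185,.022),("railRtop",309,5,.022)]:
    print(n,np.round(ray(k,P,(u,v),z),3))
```

```text
rear L [ 0.411 -0.061  0.042]
rear R [ 0.496 -0.062  0.042]
rear base L [ 0.409 -0.066  0.008]
capR1 [ 0.429 -0.045  0.066]
capR3 [ 0.477 -0.046  0.066]
capY1 [ 0.43  -0.016  0.066]
capY3 [ 0.479 -0.017  0.066]
capW1 [0.431 0.014 0.066]
capW3 [0.48  0.013 0.066]
pivot [ 0.511 -0.013  0.042]
post [ 0.527 -0.111  0.058]
end L [ 0.401 -0.142  0.008]
end R [ 0.503 -0.145  0.008]
keeper [ 0.402 -0.005  0.036]
railL [ 0.4   -0.132  0.022]
railLtop [0.411 0.046 0.022]
railR [ 0.503 -0.132  0.022]
railRtop [0.505 0.046 0.022]
```

```bash
python3 -m inch '[{"xyz":[0.02,0.33,0],"rot":[0,0,-0.016],"claw":0.4},{"xyz":[0,0,-0.7],"rot":[0,0,0],"claw":0.4},{"xyz":[0,0,-0.7],"rot":[0,0,0],"claw":0.4},{"xyz":[0,0,-0.7],"rot":[0,0,0],"claw":0.4},{"xyz":[0,0,-0.7],"rot":[0,0,0],"claw":0.4},{"xyz":[0,0,-0.35],"rot":[0,0,0],"claw":0.4},{"xyz":[0,0,-0.33],"rot":[0,0,0],"claw":0.4},{"xyz":[0,0,0],"rot":[0,0,0],"claw":0.4},{"xyz":[0,0.1,0],"rot":[0,0,0],"claw":0.4},{"xyz":[0,0.1,0],"rot":[0,0,0],"claw":0.4},{"xyz":[0,0,0],"rot":[0,0,0],"claw":0.4}]'
```

```text
clock: 3.32
ee_pos: [0.4525, -0.0768, 0.0232]
tool_rot: [0.001, 0.715, 0.699, 0.0]
wrist_force: [-0.1, -1.1, 0.6]
width: 0.402
finger_force: 0.0
```

```bash
python3 -m inch '[{"xyz":[0.001,0.04,0],"rot":[0,0,0],"claw":0.4},{"xyz":[0.001,0.05,0],"rot":[0,0,0],"claw":0.4},{"xyz":[0.001,0.06,0],"rot":[0,0,0],"claw":0.4},{"xyz":[0.002,0.06,0],"rot":[0,0,0],"claw":0.4},{"xyz":[0.002,0.06,0],"rot":[0,0,0],"claw":0.4},{"xyz":[0.002,0.06,0],"rot":[0,0,0],"claw":0.4},{"xyz":[0.002,0.06,0],"rot":[0,0,0],"claw":0.4},{"xyz":[0.002,0.06,0],"rot":[0,0,0],"claw":0.4},{"xyz":[0.002,0.06,0],"rot":[0,0,0],"claw":0.4},{"xyz":[0.002,0.05,0],"rot":[0,0,0],"claw":0.4},{"xyz":[0.002,0.03,0],"rot":[0,0,0],"claw":0.4},{"xyz":[0,0,0],"rot":[0,0,0],"claw":0.4}]'
python3 - <<'E'
from h import *
k,P=cam("wrist");a=snapshot("wrist");cv2.imwrite("pics/w2.png",a[:,:,::-1]);np.savez("w2",P=P)
k,P=cam("top");a=snapshot("top");cv2.imwrite("pics/t2.png",cv2.resize(a[140:265,190:350],None,fx=5,fy=4.8)[:,:,::-1])
s=read_state();print(s["ee_pos"],s["wrist_force"])
E
```

```text
clock: 4.82
ee_pos: [0.4536, -0.0417, 0.0227]
tool_rot: [0.0, 0.715, 0.699, 0.0]
wrist_force: [0.2, -3.3, 2.1]
width: 0.397
finger_force: 1.6
[ 0.45355448 -0.04170676  0.02261045] [ 1.20359925 -3.01568691  2.80585995]
```

View pics/w2.png

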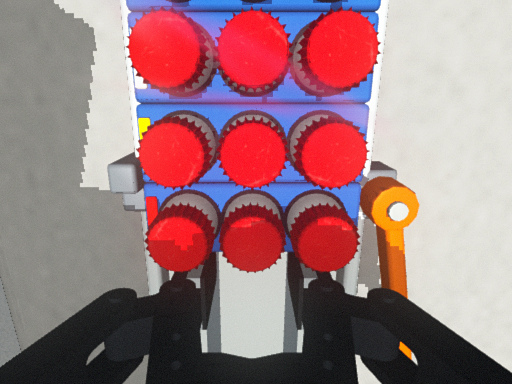

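The fingertips are on the last rack (red tag) and the racks are still touching and square. I'll keep pushing and watch the force.

```bash
python3 -m inch '[{"xyz":[0.001,0.04,0],"rot":[0,0,0],"claw":0.4},{"xyz":[0.001,0.05,0],"rot":[0,0,0],"claw":0.4},{"xyz":[0.001,0.05,0],"rot":[0,0,0],"claw":0.4},{"xyz":[0.001,0.05,0],"rot":[0,0,0],"claw":0.4},{"xyz":[0.001,0.05,0],"rot":[0,0,0],"claw":0.4},{"xyz":[0.001,0.04,0],"rot":[0,0,0],"claw":0.4},{"xyz":[0.001,0.03,0],"rot":[0,0,0],"claw":0.4},{"xyz":[0,0.02,0],"rot":[0,0,0],"claw":0.4},{"xyz":[0,0,0],"rot":[0,0,0],"claw":0.4}]'
```

```text
clock: 6.05
ee_pos: [0.4539, -0.0222, 0.0226]
tool_rot: [0.0, 0.715, 0.699, 0.0]
wrist_force: [-0.6, -4.2, 3.8]
width: 0.4
finger_force: 2.3
```

Run:
```python
from h import *
k,P=cam("top");a=snapshot("top");cv2.imwrite("pics/t3.png",cv2.resize(a[140:265,190:350],None,fx=5,fy=4.8)[:,:,::-1])
k,P=cam("wrist");a=snapshot("wrist");h=cv2.cvtColor(a,cv2.COLOR_RGB2HSV)
print(read_state()["ee_pos"])
cv2.imwrite("pics/w3.png",a[:,:,::-1])
```

```text
[ 0.4538824  -0.02213723  0.02259282]
```

View pics/w3.png

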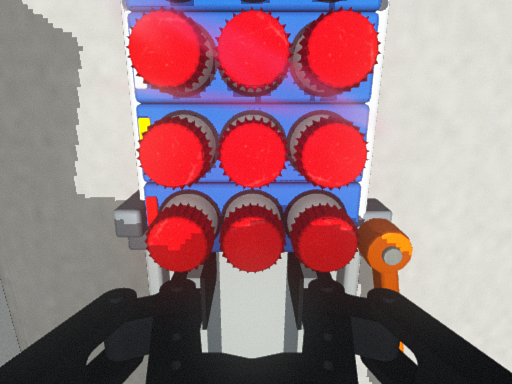

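The row is intact and not yet at the stop, since the force is still only about 4 N. I'll creep on.

```bash
python3 -m inch '[{"xyz":[0,0.02,0],"rot":[0,0,0],"claw":0.4},{"xyz":[0,0.02,0],"rot":[0,0,0],"claw":0.4},{"xyz":[0,0.02,0],"rot":[0,0,0],"claw":0.4},{"xyz":[0,0.02,0],"rot":[0,0,0],"claw":0.4},{"xyz":[0,0,0],"rot":[0,0,0],"claw":0.4}]'; python3 -m inch '[{"xyz":[0,0.015,0],"rot":[0,0,0],"claw":0.4},{"xyz":[0,0,0],"rot":[0,0,0],"claw":0.4}]'; python3 -m inch '[{"xyz":[0,0.015,0],"rot":[0,0,0],"claw":0.4},{"xyz":[0,0,0],"rot":[0,0,0],"claw":0.4}]'
```

```text
clock: 6.78
ee_pos: [0.4539, -0.0173, 0.0226]
tool_rot: [0.0, 0.715, 0.699, 0.0]
wrist_force: [0.9, -5.2, 3.5]
width: 0.401
finger_force: 2.5
clock: 7.02
ee_pos: [0.4539, -0.0165, 0.0226]
tool_rot: [0.0, 0.715, 0.699, 0.0]
wrist_force: [-0.1, -6.1, 3.7]
width: 0.404
finger_force: 2.6
clock: 7.28
ee_pos: [0.4539, -0.0156, 0.0226]
tool_rot: [0.0, 0.715, 0.699, 0.0]
wrist_force: [0.4, -4.7, 2.7]
width: 0.398
finger_force: 2.7
```

```bash
for i in 1; do python3 -m inch '[{"xyz":[0,0.015,0],"rot":[0,0,0],"claw":0.4},{"xyz":[0,0.01,0],"rot":[0,0,0],"claw":0.4},{"xyz":[0,0,0],"rot":[0,0,0],"claw":0.4}]'; python3 -m inch '[{"xyz":[0,0.015,0],"rot":[0,0,0],"claw":0.4},{"xyz":[0,0.01,0],"rot":[0,0,0],"claw":0.4},{"xyz":[0,0,0],"rot":[0,0,0],"claw":0.4}]';done
python3 - <<'E'
from h import *
k,P=cam("top");a=snapshot("top");cv2.imwrite("pics/t4.png",cv2.resize(a[140:265,190:350],None,fx=5,fy=4.8,interpolation=cv2.INTER_CUBIC)[:,:,::-1])
E
```

```text
clock: 7.65
ee_pos: [0.454, -0.0155, 0.0226]
tool_rot: [0.001, 0.715, 0.699, -0.001]
wrist_force: [-1.4, -14.1, 3.2]
width: 0.398
finger_force: 7.4
clock: 8.02
ee_pos: [0.4538, -0.0153, 0.0226]
tool_rot: [0.001, 0.715, 0.699, -0.001]
wrist_force: [-3.8, -24.5, 3.7]
width: 0.399
finger_force: 12.2
```

View pics/t4.png

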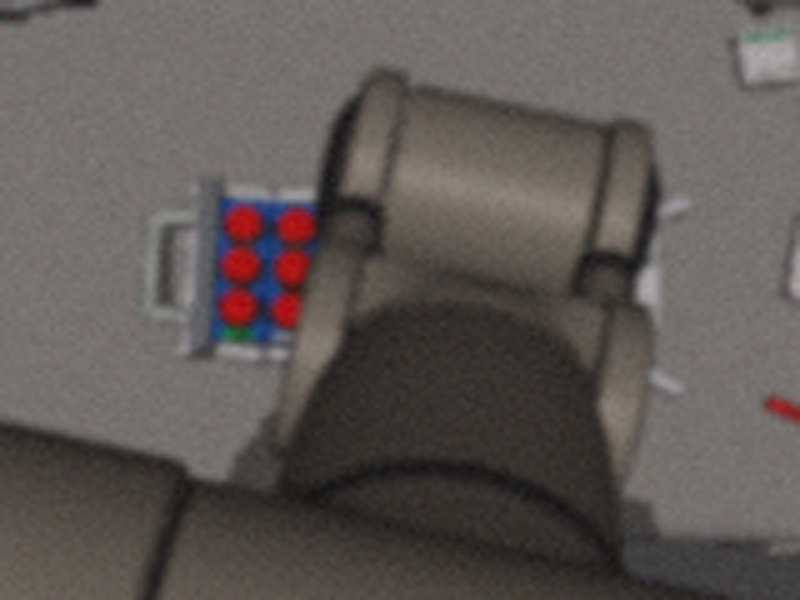

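The row has stalled against the stop: the leading rack touches the stop face at column ~218 of the crop, and the force rose to 24 N with no motion. Next I back off, shut the claw and go to the outer side of the post.

```bash
python3 -m inch '[{"xyz":[0,-0.2,0],"rot":[0,0,0],"claw":0.4},{"xyz":[0,-0.4,0],"rot":[0,0,0],"claw":0.4},{"xyz":[0,-0.4,0],"rot":[0,0,0],"claw":0.2},{"xyz":[0,0,0.9],"rot":[0,0,0],"claw":0},{"xyz":[0,0,0.9],"rot":[0,0,0],"claw":0},{"xyz":[0.6,-0.2,0],"rot":[0,0,0],"claw":0},{"xyz":[0.6,-0.2,0],"rot":[0,0,0],"claw":0},{"xyz":[0.6,-0.2,0],"rot":[0,0,0],"claw":0},{"xyz":[0,0,0],"rot":[0,0,0],"claw":0},{"xyz":[0,0,0],"rot":[0,0,0],"claw":0}]'
python3 - <<'E'
from h import *
k,P=cam("wrist");a=snapshot("wrist");cv2.imwrite("pics/w5.png",a[:,:,::-1]);np.savez("w5",P=P)
print(read_state()["ee_pos"])
for p in [(.511,-.013,.042),(.527,-.111,.058)]:print(proj(k,P,p))
E
```

```text
clock: 9.32
ee_pos: [0.5606, -0.1076, 0.1296]
tool_rot: [-0.001, 0.715, 0.699, -0.0]
wrist_force: [0.7, 0.1, -0.0]
width: 0.0
finger_force: 0.0
[ 0.56051693 -0.10765949  0.12992014]
(np.float64(173.60485565929167), np.float64(63.31082047065965))
(np.float64(204.25246829522771), np.float64(211.69366546568938))
```

View pics/w5.png

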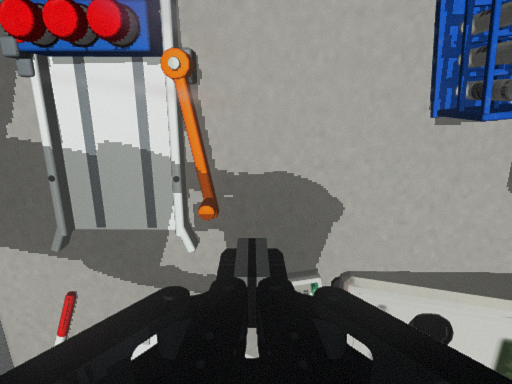

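The pivot is at (174,63) and the post at (208,211), matching the estimates. The shut fingers (column ~252) are on the outer side, and the last rack sits just ahead of the pivot line.

```bash
python3 -m inch '[{"xyz":[0,-0.07,-0.48],"rot":[0,0,0],"claw":0},{"xyz":[0,0,-0.48],"rot":[0,0,0],"claw":0},{"xyz":[0,0,-0.47],"rot":[0,0,0],"claw":0},{"xyz":[-0.19,-0.01,0],"rot":[0,0,0],"claw":0},{"xyz":[-0.19,-0.01,0],"rot":[0,0,0],"claw":0},{"xyz":[-0.19,-0.01,0],"rot":[0,0,0],"claw":0},{"xyz":[-0.2,-0.01,0],"rot":[0,0,0],"claw":0},{"xyz":[-0.16,0.02,0],"rot":[0,0,0],"claw":0},{"xyz":[-0.16,0.02,0],"rot":[0,0,0],"claw":0},{"xyz":[-0.16,0.02,0],"rot":[0,0,0],"claw":0},{"xyz":[-0.16,0.02,0],"rot":[0,0,0],"claw":0},{"xyz":[0,0,0],"rot":[0,0,0],"claw":0}]'; python3 -m inch '[{"xyz":[-0.15,0.087,0],"rot":[0,0,0],"claw":0},{"xyz":[-0.15,0.087,0],"rot":[0,0,0],"claw":0},{"xyz":[-0.15,0.087,0],"rot":[0,0,0],"claw":0},{"xyz":[-0.128,0.139,0],"rot":[0,0,0],"claw":0},{"xyz":[-0.128,0.139,0],"rot":[0,0,0],"claw":0},{"xyz":[-0.128,0.139,0],"rot":[0,0,0],"claw":0},{"xyz":[0,0,0],"rot":[0,0,0],"claw":0}]'
python3 - <<'E'
from h import *
k,P=cam("wrist");a=snapshot("wrist");cv2.imwrite("pics/w6.png",a[:,:,::-1])
print(read_state()["ee_pos"])
E
```

```text
clock: 10.88
ee_pos: [0.4763, -0.1101, 0.0446]
tool_rot: [-0.0, 0.715, 0.699, -0.0]
wrist_force: [0.0, 0.7, -0.2]
width: -0.0
finger_force: 0.0
clock: 11.75
ee_pos: [0.4263, -0.0688, 0.0447]
tool_rot: [-0.0, 0.715, 0.699, -0.0]
wrist_force: [0.1, -0.2, 0.1]
width: 0.001
finger_force: 0.0
[ 0.42695059 -0.06922665  0.04477369]
```

View pics/w6.png

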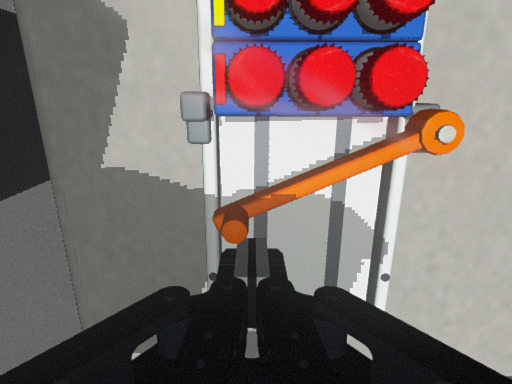

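The bar has swung to about 0.4 rad, with the post at (235,228) just ahead of the fingertips. The keeper at (198,115) is clear.

```bash
python3 -m inch '[{"xyz":[-0.07,0.1,0],"rot":[0,0,0],"claw":0},{"xyz":[-0.07,0.1,0],"rot":[0,0,0],"claw":0},{"xyz":[-0.05,0.1,0],"rot":[0,0,0],"claw":0},{"xyz":[0,0.1,0],"rot":[0,0,0],"claw":0},{"xyz":[0,0.1,0],"rot":[0,0,0],"claw":0},{"xyz":[0,0.06,0],"rot":[0,0,0],"claw":0},{"xyz":[0,0.04,0],"rot":[0,0,0],"claw":0},{"xyz":[0,0,0],"rot":[0,0,0],"claw":0}]';python3 -m inch '[{"xyz":[0,0.025,0],"rot":[0,0,0],"claw":0},{"xyz":[0,0,0],"rot":[0,0,0],"claw":0}]';python3 -m inch '[{"xyz":[0,0.025,0],"rot":[0,0,0],"claw":0},{"xyz":[0,0,0],"rot":[0,0,0],"claw":0}]'
python3 - <<'E'
from h import *
k,P=cam("wrist");a=snapshot("wrist");cv2.imwrite("pics/w7.png",a[:,:,::-1])
E
```

```text
clock: 12.8
ee_pos: [0.4159, -0.0334, 0.0447]
tool_rot: [0.0, 0.715, 0.699, 0.0]
wrist_force: [-0.3, -0.1, 0.3]
width: -0.0
finger_force: 0.0
clock: 13.05
ee_pos: [0.4159, -0.0321, 0.0447]
tool_rot: [0.0, 0.715, 0.699, 0.0]
wrist_force: [0.1, -0.8, -0.4]
width: 0.007
finger_force: 0.0
clock: 13.3
ee_pos: [0.4158, -0.0305, 0.0447]
tool_rot: [0.0, 0.715, 0.699, 0.0]
wrist_force: [-0.0, -0.0, 0.2]
width: -0.002
finger_force: 0.0
```

View pics/w7.png

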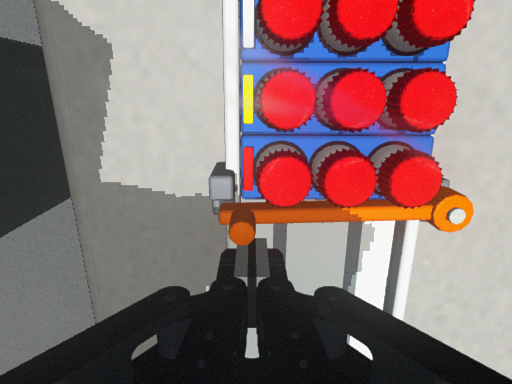

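The bar is nearly closed: its end (225,213) is just behind the keeper at (222,187). I'll creep to the hard stop.

```bash
python3 -m inch '[{"xyz":[0,0.02,0],"rot":[0,0,0],"claw":0},{"xyz":[0,0.02,0],"rot":[0,0,0],"claw":0},{"xyz":[0,0,0],"rot":[0,0,0],"claw":0}]';python3 -m inch '[{"xyz":[0,0.02,0],"rot":[0,0,0],"claw":0},{"xyz":[0,0,0],"rot":[0,0,0],"claw":0}]';python3 -m inch '[{"xyz":[0,0.02,0],"rot":[0,0,0],"claw":0},{"xyz":[0,0,0],"rot":[0,0,0],"claw":0}]'
```

```text
clock: 13.72
ee_pos: [0.4158, -0.0281, 0.0447]
tool_rot: [0.0, 0.715, 0.699, 0.0]
wrist_force: [0.2, -0.1, 0.7]
width: -0.001
finger_force: 0.0
clock: 13.98
ee_pos: [0.4158, -0.0272, 0.0447]
tool_rot: [0.0, 0.715, 0.699, -0.0]
wrist_force: [-0.8, -2.1, -0.0]
width: -0.001
finger_force: 1.3
clock: 14.22
ee_pos: [0.4159, -0.0267, 0.0448]
tool_rot: [0.001, 0.715, 0.699, -0.0]
wrist_force: [-1.4, -8.8, -0.0]
width: 0.003
finger_force: 4.5
```

```bash
python3 -m inch '[{"xyz":[0,0.015,0],"rot":[0,0,0],"claw":0},{"xyz":[0,0,0],"rot":[0,0,0],"claw":0},{"xyz":[0,0,0],"rot":[0,0,0],"claw":0}]';python3 -m inch '[{"xyz":[0,-0.1,0],"rot":[0,0,0],"claw":0},{"xyz":[0,-0.4,0],"rot":[0,0,0],"claw":0},{"xyz":[0,-0.4,0.2],"rot":[0,0,0],"claw":0},{"xyz":[0,-0.2,0.9],"rot":[0,0,0],"claw":0},{"xyz":[0,0,0.9],"rot":[0,0,0],"claw":0},{"xyz":[0,0,0.5],"rot":[0,0,0],"claw":0},{"xyz":[0,0,0],"rot":[0,0,0],"claw":0},{"xyz":[0,0,0],"rot":[0,0,0],"claw":0}]'
python3 - <<'E'
from h import *
k,P=cam("wrist");a=snapshot("wrist");cv2.imwrite("pics/w8.png",a[:,:,::-1])
E
```

```text
clock: 14.6
ee_pos: [0.4159, -0.0265, 0.0448]
tool_rot: [0.001, 0.715, 0.699, -0.001]
wrist_force: [-2.8, -14.0, -0.7]
width: 0.0
finger_force: 6.7
clock: 15.6
ee_pos: [0.4152, -0.0905, 0.1939]
tool_rot: [-0.001, 0.715, 0.699, -0.0]
wrist_force: [-0.2, 0.0, -0.4]
width: -0.002
finger_force: 0.0
```

View pics/w8.png

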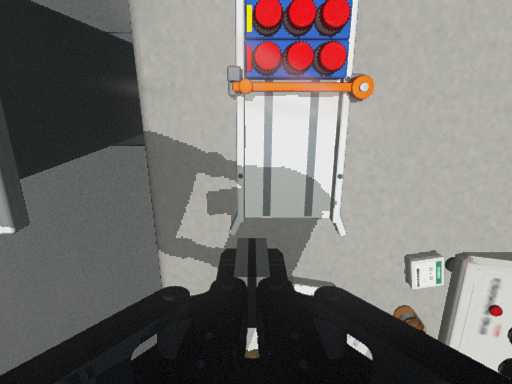

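The bar is closed straight across the tray at row ~87, against the keeper at (235,75). The racks are upright ahead of it and the arm is clear.

```bash
python3 -c "
from workcell import *
print(sign_off())"
```

```text
the job is handed in; nothing more can be done
None
```

I pushed the four racks home against the end stop as one train, closed the retaining bar against its stop behind them, and handed the job in with the arm clear at about 16 s; the judging result wasn't shown.

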